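# Brake the tumbler and hold its sprung hood at the balance point

### The job

The bench-top tumbler's hood spring is to be adjusted: first press the brake pedal right down to its stop for a moment and let it come back up. Then raise the hood by its handle until it is about 10 degrees past its balance point (where the spring would carry it open by itself), without letting it swing on open, and bring it back to hold it still 5 to 10 degrees below the balance point, where it would drop shut if let go. Finish while still holding the hood there with the gripper, and leave the other things on the bench where they are.

Things in the scene. Friction and masses are not known exactly. Their poses are not given: they have to be found in the camera images.
- tumbler: grey open-topped cabinet on rubber feet, fixed to the bench, 180 mm deep (its x) x 200 mm wide (its y) x 100 mm tall, with a tumbling bowl inside. Origin: centre of its underside; its front (-x) looks roughly to the robot, z up. A flat aluminium hood covers it.
- hood (a joint): hood angle in rad: 0 closed and level, grows as the front edge rises, 1.9 fully open. The 1.6 kg hood is hinged along the cabinet's far (+x) top rim and partly carried by a nearly constant spring. Balance point 1.0 rad (57 degrees): below it falls shut, above it swings open by itself. Force at the handle: 2.6 N when closed, 0.6 N at 7 degrees from balance.
- hood_hinge (a point): point on the hinge axis, mid-width, at the far top rim of the tumbler, 108 mm above the bench; the axis is the tumbler's y. This frame turns with the hood: its -x points along the hood to the handle.
- hood_handle (a point): middle of the handle: a dark round steel bar 12 mm thick, 120 mm long, parallel to the hinge and 225 mm from it, on a stem at each end, 45 mm in front of the hood's front edge and in the hood's plane (hood: slab 180 x 200 x 14 mm). 108 mm above the bench when closed. A finger fits between bar and hood; the bar can roll between the finger pads.
- pedal_unit: dark steel base plate of the brake pedal, fixed to the bench, 180 mm (its x) x 100 mm x 10 mm. Origin: centre of its underside; -x looks roughly to the robot. It stands beside the tumbler, on either side.
- brake (a joint): angle of the pedal in rad: 0 up, growing as it is pressed, 0.28 at its stop. The spring returns it; the push at the tread is about 5 N at first and 11 N at the stop.
- brake_hinge (a point): point on the pedal's hinge axis, at its far (+x) end, 65 mm from the base's centre and 32 mm above the bench; the axis is the base's y.
- brake_tread (a point): point to press, on top of the pedal's rubber tread (tread 75 x 66 mm, the pedal is 140 mm long and 72 mm wide), 110 mm from the hinge along the pedal and about 72 mm above the bench when up, 42 mm when down. The pedal slopes up 0.30 rad to the robot when up and is nearly level at its stop.
- jar: bystander: screw-top glass jar, 42 mm wide, 70 mm tall. Origin: centre of its underside
- collar: bystander: steel shaft collar, 34 mm wide, 16 mm tall. Origin: centre of its underside
- screwdriver: bystander: wooden-handled screwdriver lying down. Origin: under its middle, on the bench
- wrench: bystander: open-ended wrench 150 mm long lying behind the pedal unit. Origin: under its middle, on the bench
- mallet: bystander: wooden-handled hammer lying at the left. Origin: under its middle, on the bench
- tray: bystander: black plastic tray 200 x 130 x 60 mm at the left. Origin: centre of its underside
- carton: bystander: cardboard box 100 x 120 x 90 mm at the right. Origin: centre of its underside

How it is judged (in metres and radians):
On the way, in this order (a step that is already met when the one before it is completed fails the run):
1. the brake pedal is pressed down to its stop (value of joint brake above 0.25 rad), for 0.2 s.
2. the pedal is back up and the hood is raised past its balance point (value of joint brake below 0.03 rad and value of joint hood above 1.07 rad), for 0.2 s.
At the end, for the whole second after the job is handed in: The hood is held still (under 0.05 rad/s) by the fingers (over 0.2 N) at 0.76 to 0.97 rad, that is 2 to 14 degrees below its balance point of 1.0 rad, after having been more than 1.07 rad open; the brake pedal is back up (under 0.03 rad) (value of joint hood between 0.76 and 0.97 rad and velocity of joint hood between -0.05 and 0.05 rad/s and contact force between the fingers and hood above 0.2 N and value of joint brake below 0.03 rad); the arm keeps its last pose, push and grip.
It fails at once if the hood swings on open (beyond 1.5 rad) (value of joint hood above 1.5 rad).
It fails at once if a bystander is moved by more than 20 mm (distance of any of jar, collar, screwdriver, wrench, mallet, tray, carton from where it was at the start of the episode above 0.02 m).
It also fails if it takes over 62 s, if anything falls off the work surface, if the arm or the gripper's body presses on something with over 40 N, if the wrist force passes 120 N, or if a joint passes its speed limit or range.

### The arm

A 6-joint arm with a two-finger parallel gripper is mounted at the origin on the work surface. World frame = base frame: x ahead of the robot, y to its left, z up, the work surface at z = 0. Lengths are in mm, angles in rad, forces in N, time in s.
With the tool pointing down it reaches from about 400 to 825 mm from the base axis. Payload 7 kg.
Tool frame: the origin (TCP) lies at the very end of the fingers, on their centre line; the grasp point (between the pads) lies 19 mm behind it; z points along the fingers, y is the line along which they close (so a half turn about z gives the same grasp; the last joint's range is limited). The gripper opens to 88 mm and grips with 3 to 60 N. Pads are 19 mm wide; open, the fingers measure 130 mm over their backs; the gripper's body (78 mm by 193 mm) begins 47 mm behind the grasp point.
Start: joints at [-0.86, 0.359, 0.012, 0, -1.224, -0.288], TCP at [276.935, -615.55, 226.561] pointing down, gripper open.
Joint ranges: [-3.07, 3.07], [-1.43, 2.12], [-1.02, 1.25], [-3.03, 1.67], [-3.05, -0], [-3.03, 3.03]. Speed limits (rad/s): [2.39, 2.39, 3.01, 3.14, 3.14, 3.14].

### API

Orientations are given as a unit quaternion [x, y, z, w].
In Python, from plant import bot gives the robot as it stands. Calls block until the motion is done:
- bot.move_ptp(position, orientation): joint-space move of the TCP to a pose.
- bot.line_to(position, velocity=150, ori=None): straight line of the TCP; ori=None keeps the orientation; velocity is the mean speed in mm/s.
- bot.move_joints(angles): joint-space move.
- bot.move_gripper(opening, force=None): finger opening in mm; force is the grip in N (None keeps the last); returns when the fingers have stopped.
- bot.pause(seconds).
- bot.solve_ik(position, orientation): joint angles nearest the present ones, or None.
- bot.read_state(): the state.
- bot.camera(name): name is "scene" or "top" or "wrist"; returns the picture (480x640x3 uint8, red, green, blue); there is no depth.
- bot.get_calibration(name): a dict with "fx", "fy", "cx", "cy" (pixels), "distortion" ([k1, k2, p1, p2, k3] as OpenCV has them; the pictures are not rectified), "view" (4x4, takes a point from world to camera coordinates); the wrist camera has in their place "T_tool_cam" (4x4, takes a point from camera to tool coordinates, whose origin is the TCP and whose axes are the flange's). Camera axes: x right, y up, looking along -z (the intrinsics and any distortion apply to the point x, -y, -z); pixel columns grow to the right and rows downward; lengths in mm; the calibration is good to about 2 mm. A picture is of the moment at which its call begins: read the wrist's pose just before it. get_calibration takes no time and is no camera call.
A pose or a line that the arm cannot do raises bot.Unreachable and nothing moves.
- bot.close_job(): hands the job in; it is judged then, once.
The state is a dict: "t": time; "joint_pos": joint angles; "qvel": joint speeds; "tau": joint torques, N m; "tcp_pos": TCP position; "eef_rot": TCP orientation; "contact_force": force on the tool from outside, world axes, zero at the start; "moment": the same for the moment, N m; "width": finger opening in mm; "finger_force": force on a finger pad.
Only numpy, scipy, OpenCV 4.12 (cv2) and the standard library are available. Lean on these libraries where they do the work, as an engineer would, in place of code of your own. Each camera call takes 0.05 s, during which the arm holds its last target. There are 200 camera calls.

## Working session

There is one attempt and no reset: what is moved stays moved. The work goes in short steps, each a Python script; the robot and the scene stay as the last script left them, time stands still between calls to the robot, and variables do not carry over. Pictures are saved under pics/ and viewed, at most 10 in all, crops included, and the job is handed in when it is done.

```bash
ls; mkdir -p pics; python3 - <<'E'
from plant import bot
import cv2
for n in ("scene","top"):
    cv2.imwrite(f"pics/{n}0.png",bot.camera(n)[:,:,::-1])
    print(n,bot.get_calibration(n))
print(bot.get_calibration("wrist")); print(bot.read_state())
E
```

```text
pics
scene {'fx': 526.3330277391011, 'fy': 526.3330277391011, 'cx': 319.23674712090053, 'cy': 237.11723479130316, 'distortion': array([-0.00329637,  0.        ,  0.        ,  0.        ,  0.        ]), 'view': array([[-7.81194706e-01,  6.23988853e-01,  1.93065790e-02,
         4.24426602e+02],
       [-4.33116917e-01, -5.63988886e-01,  7.03083404e-01,
         1.89559208e+02],
       [ 4.49604903e-01,  5.40883027e-01,  7.10845259e-01,
        -1.77533204e+03],
       [ 0.00000000e+00,  0.00000000e+00,  0.00000000e+00,
         1.00000000e+00]])}
top {'fx': 552.741435496195, 'fy': 552.741435496195, 'cx': 320.89020954617405, 'cy': 241.6979796910724, 'distortion': array([-0.08309522,  0.        ,  0.        ,  0.        ,  0.        ]), 'view': array([[ 1.71033862e-02, -9.99797356e-01,  1.06170210e-02,
         6.14830664e-01],
       [ 9.94519899e-01,  1.81065362e-02,  1.02967591e-01,
        -5.79353732e+02],
       [-1.03138963e-01,  8.79774418e-03,  9.94628048e-01,
        -1.58822273e+03],
       [ 0.00000000e+00,  0.00000000e+00,  0.00000000e+00,
         1.00000000e+00]])}
{'fx':
[... 542 characters left out ...]
t': 0.1, 'joint_pos': array([-8.59905367e-01,  3.59314875e-01,  1.11874424e-02, -2.81601373e-04,
       -1.22410639e+00, -2.88077434e-01]), 'qvel': array([ 0.001612  , -0.00278991,  0.00311079,  0.00021723, -0.00178707,
       -0.00168231]), 'tau': array([-1.90005303e-03, -5.84163702e+01,  2.93752474e+01,  7.01560020e+00,
        1.01840735e-02, -4.66135725e-05]), 'tcp_pos': array([ 276.75728988, -615.19630045,  225.73757198]), 'eef_rot': array([-2.09788624e-01,  9.77746490e-01,  6.94350740e-04, -2.28046663e-04]), 'contact_force': array([-0.05586007,  0.70807693, -0.67039916]), 'moment': array([1.75093400e-02, 2.24639872e-03, 8.80445300e-05]), 'finger_force': 0.0, 'width': 87.47857146225712}
```

View pics/scene0.png

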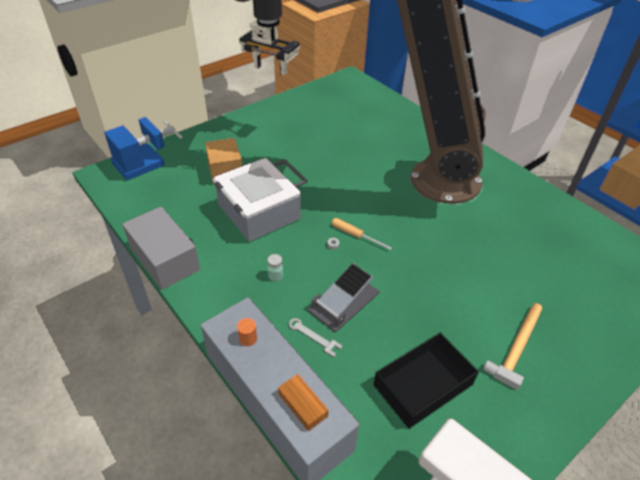

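View pics/top0.png

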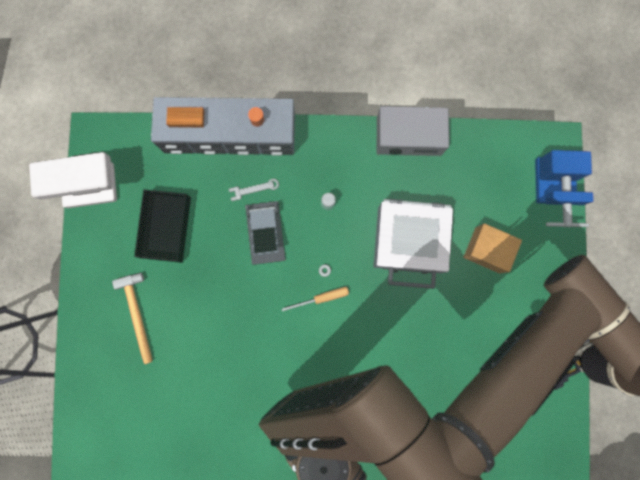

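The scene shows the tumbler at (258,198) and the pedal at (343,292). In the top view, the hood spans (377–453, 200–270) with its handle at about (412,284), and the pedal is at about (265,232). I'll enlarge the top crop.

```bash
python3 - <<'E'
import cv2
im=cv2.imread("pics/top0.png")
a=cv2.resize(im[190:300,235:295],None,fx=5,fy=5,interpolation=cv2.INTER_CUBIC)
b=cv2.resize(im[190:300,365:465],None,fx=5,fy=5,interpolation=cv2.INTER_CUBIC)
cv2.imwrite("pics/crop.png",cv2.hconcat([a,b]))
E
```

```text
(no output)
```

View pics/crop.png

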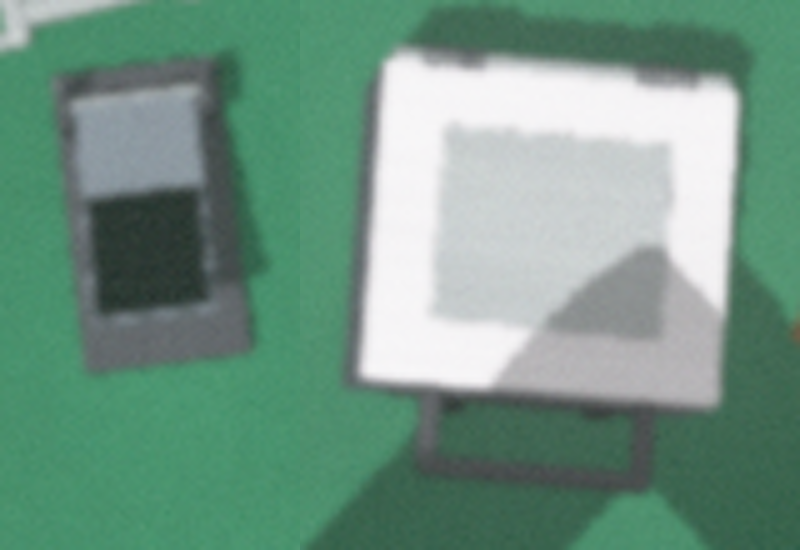

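The crop shows the hood corners at crop px (385,52), (740,85), (718,408) and (358,382), and the handle bar from (425,465) to (645,480). The base plate corners are (55,75), (212,58), (252,350) and (90,373). The tread is centred at about (150,251).

```bash
cat > h.py <<'E'
import numpy as np, cv2
from plant import bot
from scipy.spatial.transform import Rotation as R
def pix2world(uv,z,name="top"):
    c=bot.get_calibration(name); K=np.array([[c["fx"],0,c["cx"]],[0,c["fy"],c["cy"]],[0,0,1]])
    n=cv2.undistortPoints(np.array(uv,float).reshape(-1,1,2),K,c["distortion"])[:,0]
    V=c["view"]; d=np.c_[n[:,0],-n[:,1],-np.ones(len(n))]@V[:3,:3]
    o=-V[:3,:3].T@V[:3,3]
    return o+d*((np.array(z)-o[2])/d[:,2])[:,None]
E
python3 - <<'E'
from h import *
def L(p): return [(235+x/5-.4,190+y/5-.4) for x,y in p]
def Rr(p): return [(365+(x-300)/5-.4,190+y/5-.4) for x,y in p]
h=pix2world(Rr([(385,52),(740,85),(718,408),(358,382)]),[115]*4)
b=pix2world(Rr([(425,465),(645,480)]),[108]*2)
p=pix2world(L([(55,75),(212,58),(252,350),(90,373)]),[10]*4)
t=pix2world(L([(92,200),(195,188),(208,300),(102,315)]),[62,62,82,82])
np.set_printoptions(precision=1,suppress=True)
def side(q): return [np.linalg.norm(q[i]-q[(i+1)%4]) for i in range(4)]
for q in (h,p,t):
    ax=q[0]+q[1]-q[2]-q[3]; lat=(q[0]+q[3])-(q[1]+q[2])
    print(q,np.array(side(q)),"c",q.mean(0),"yaw",np.arctan2(ax[1],ax[0]),np.arctan2(-lat[0],lat[1]))
print(b,b.mean(0))
E
```

```text
[[ 691.  -156.5  115. ]
 [ 676.4 -357.1  115. ]
 [ 494.5 -343.3  115. ]
 [ 505.6 -142.5  115. ]] [201.2 182.4 201.1 185.8] c [ 591.9 -249.9  115. ] yaw -0.07543247637688716 -0.06394929579439487
[[688.6 237.3  10. ]
 [700.5 143.8  10. ]
 [526.2 115.7  10. ]
 [510.9 211.1  10. ]] [ 94.3 176.5  96.6 179.6] c [606.6 177.   10. ] yaw 0.15329164757015332 0.1435889679938194
[[607.3 206.9  62. ]
 [615.4 147.8  62. ]
 [549.1 137.3  82. ]
 [539.5 197.   82. ]] [59.6 70.  60.5 71.4] c [577.8 172.3  72. ] yaw 0.15155502477974375 0.14731817943285422
[[ 460.6 -180.9  108. ]
 [ 454.2 -303.8  108. ]] [ 457.4 -242.4  108. ]
```

```bash
cat >> h.py <<'E'
yaw=-0.068; d=np.array([np.cos(yaw),np.sin(yaw),0]); hinge=np.array([681.7,-256,108.])
def down(y): # tool z down, tool y along +y*dir
    z=np.array([0,0,-1.]); return R.from_matrix(np.c_[np.cross(y,z),y,z]).as_quat()
def bar(th): return hinge+225*(-np.cos(th)*d+np.sin(th)*np.array([0,0,1]))
E
python3 - <<'E'
from h import *
np.set_printoptions(precision=2,suppress=True)
for s in (1,-1):
    q=down(s*d)
    for p in ([570,171.5,120],[570,171.5,38],bar(0)+[0,0,60],bar(0)-[0,0,19],bar(.6)-[0,0,19],bar(1.2)-[0,0,19]):
        print(s,np.array(p),bot.solve_ik(p,q))
cand=[(down(s*d),bot.solve_ik([570,171.5,120],down(s*d))) for s in (1,-1)]
q=min((c for c in cand if c[1] is not None),key=lambda c:abs(c[1][5]))[0]
bot.move_gripper(0,20)
bot.move_ptp([570,171.5,120],q)
bot.line_to([570,171.5,80],100)
f0=bot.read_state()["contact_force"]
z=80
while z>32:
    z-=6 if z>50 else 2
    bot.line_to([570,171.5,z],40)
    s=bot.read_state(); f=s["contact_force"]-f0
    print(z,s["tcp_pos"],f)
    if f[2]>25: break
bot.pause(.4); s=bot.read_state(); print(s["tcp_pos"],s["contact_force"]-f0,s["t"])
import cv2; cv2.imwrite("pics/ped.png",bot.camera("scene")[:,:,::-1])
E
```

```text
1 [570.  171.5 120. ] [ 0.62  0.32 -0.31  0.   -0.94  2.45]
1 [570.  171.5  38. ] [ 0.62  0.41 -0.39  0.   -0.77  2.45]
1 [ 457.22 -240.71  168.  ] None
1 [ 457.22 -240.71   89.  ] None
1 [ 496.43 -243.38  216.04] None
1 [ 600.36 -250.46  298.71] None
-1 [570.  171.5 120. ] [ 0.62  0.32 -0.31  0.   -0.94 -0.69]
-1 [570.  171.5  38. ] [ 0.62  0.41 -0.39  0.   -0.77 -0.69]
-1 [ 457.22 -240.71  168.  ] [-0.1   0.15 -0.42  0.   -1.01  0.04]
-1 [ 457.22 -240.71   89.  ] [-0.1   0.24 -0.51  0.   -0.82  0.04]
-1 [ 496.43 -243.38  216.04] [-0.1   0.17 -0.28  0.   -1.13  0.03]
-1 [ 600.36 -250.46  298.71] [-0.1   0.28  0.07  0.   -1.35  0.03]
74 [570.97 172.02  74.88] [0.71 0.39 3.01]
68 [570.24 171.79  68.62] [-0.36  1.75  5.83]
62 [570.02 171.71  62.65] [-1.81  2.31  6.88]
56 [569.78 171.63  56.7 ] [-3.3   1.48  7.97]
50 [569.31 171.47  50.61] [-5.46  1.27  9.77]
48 [569.05 171.42  48.68] [-5.51  1.26 10.35]
46 [568.83 171.38  46.64] [-6.6   2.28 10.62]
44 [568.64 171.37  44.63] [-6.69  2.29 10.31]
42 [568.53 171.3   42.65] [-8.7   2.35 12.55]
40 [568.56 171.32  42.05] [-12.95   1.62  23.24]
38 [568.56 171.33  41.68] [-19.11   0.84  38.84]
[568.59 171.34  41.71] [-19.43   1.87  37.34] 8.45
```

The pedal is at its stop: contact at z≈75, rigid at z≈42, as specified. Next I'll release it, move above the handle and check from the wrist camera.

```bash
python3 - <<'E'
from h import *
bot.line_to([570,171.5,150],80)
bot.move_gripper(40,20)
bot.move_ptp(bar(0)+[0,0,70],down(-d))
bot.pause(.2)
s=bot.read_state(); im=bot.camera("wrist"); cv2.imwrite("pics/wr.png",im[:,:,::-1]); cv2.imwrite("pics/sc2.png",bot.camera("scene")[:,:,::-1])
c=bot.get_calibration("wrist"); T=c["T_tool_cam"]
A=np.eye(4); A[:3,:3]=R.from_quat(s["eef_rot"]).as_matrix(); A[:3,3]=s["tcp_pos"]
B=np.linalg.inv(A@T)
lat=np.array([-d[1],d[0],0])
for P in (bar(0),bar(0)+54*lat,bar(0)-54*lat,bar(0)+45*d,hinge):
    x=B[:3,:3]@P+B[:3,3]; print(P,c["cx"]+c["fx"]*x[0]/-x[2],c["cy"]-c["fy"]*x[1]/-x[2])
print(s["tcp_pos"],s["t"],s["contact_force"],s["width"])
E
```

```text
[ 457.21999958 -240.71178847  108.        ] 321.0656090332167 248.00619574018498
[ 460.88917035 -186.83658837  108.        ] 320.9803252053108 329.61400422030556
[ 453.55082881 -294.58698857  108.        ] 321.16215826923315 155.61855607621638
[ 502.11599966 -243.76943078  108.        ] 245.16065947480547 247.96585728414104
[ 681.7 -256.   108. ] -58.7176857403274 247.80436605935984
[ 457.68976016 -240.04882514  177.85013015] 12.675 [-0.72635566 -0.2950695   0.27690655] 39.95098266358961
```

View pics/wr.png

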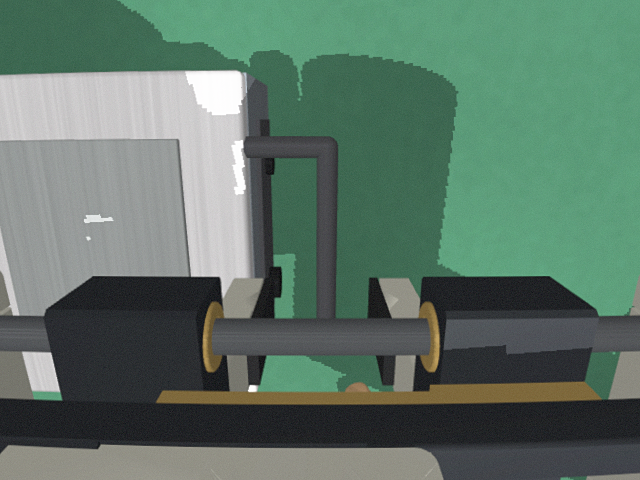

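View pics/sc2.png

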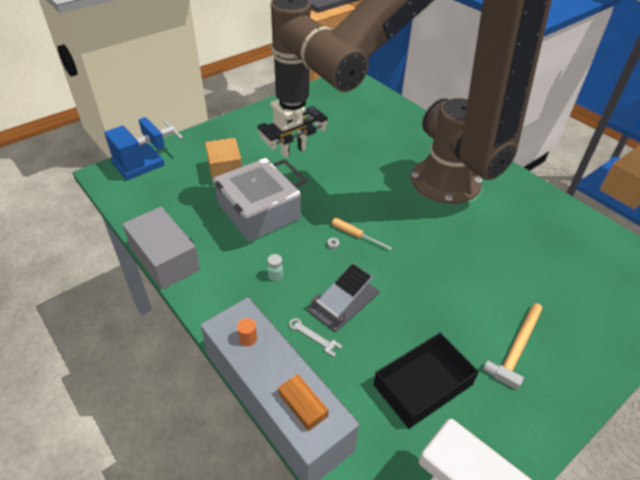

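In the wrist picture the bar is at column ~326.5 against a predicted 321, so it is ~3 mm nearer the robot. Its end at row ~147 matches, and the pedal is back up in the scene view. I'll descend between bar and hood, grip, and check the side force.

```bash
python3 - <<'E'
from h import *
np.set_printoptions(precision=2,suppress=True)
p=bar(0)-2.5*d-[0,0,18]
bot.line_to(p+[0,0,40],150); bot.pause(.2); f0=bot.read_state()["contact_force"]; np.save("f0.npy",f0)
bot.line_to(p,60); bot.pause(.2)
s=bot.read_state(); print(s["tcp_pos"]-p,s["contact_force"]-f0,s["width"])
bot.move_gripper(5,25); bot.pause(.3)
s=bot.read_state(); print(s["tcp_pos"],s["tcp_pos"]-p,s["contact_force"]-f0,s["moment"],s["width"],s["finger_force"],s["t"])
E
```

```text
[ 0.28 -0.05  0.39] [-0.73 -0.58 -0.62] 40.22410005041756
[ 454.43 -240.52   89.92] [-0.29  0.03 -0.08] [-2.05  0.05 -0.51] [0.08 0.73 0.01] 11.179981766424534 25.000221133232117 15.35
```

Clean grip: 25 N, width 11.2 mm, almost no side force. Next comes the raise along the arc, with the force watched.

```bash
cat >> h.py <<'E'
hinge=hinge-2.4*d; f0=np.load("f0.npy")
def go(th,v):
    bot.line_to(bar(th)-[0,0,18],v)
    s=bot.read_state(); b=s["tcp_pos"]+[0,0,18]-hinge
    f=s["contact_force"]-f0
    print("%.2f est %.3f r %.1f"%(th,np.arctan2(b[2],-b@d),np.hypot(b[2],b@d)),f.round(1),round(s["width"],1),round(s["finger_force"],1),round(s["t"],2),flush=True)
    return s,f
E
sed -i '/^hinge=hinge/s/.*/f0=np.load("f0.npy") if __import__("os").path.exists("f0.npy") else 0; hinge=hinge-2.4*d/' h.py
python3 - <<'E'
from h import *
for th in np.arange(.1,.81,.1):
    s,f=go(th,60)
    if np.linalg.norm(f)>30 or s["width"]<8: print("STOP"); break
bot.pause(.2); go(th,60)
cv2.imwrite("pics/up.png",bot.camera("scene")[100:260,180:400,::-1].repeat(3,0).repeat(3,1))
E
```

```text
0.10 est 0.100 r 225.4 [-3.8 -1.3 -2.5] 11.0 25.0 15.88
0.20 est 0.203 r 225.6 [-5.5 -0.5 -3.4] 11.1 25.0 16.4
0.30 est 0.302 r 225.8 [-7.3 -1.  -1.7] 11.2 25.0 16.93
0.40 est 0.401 r 226.2 [-8.8 -0.9 -0.9] 10.8 25.0 17.45
0.50 est 0.500 r 226.6 [-10.6   0.    1.3] 11.1 25.0 17.98
0.60 est 0.600 r 227.2 [-12.4   1.4   4.1] 11.4 25.0 18.5
0.70 est 0.700 r 227.7 [-14.8   2.1   7. ] 11.3 25.0 19.02
0.80 est 0.802 r 228.4 [-16.8   3.4  13. ] 10.9 25.0 19.55
0.80 est 0.802 r 228.4 [-15.8   4.1  13.3] 11.0 25.0 20.0
```

View pics/up.png

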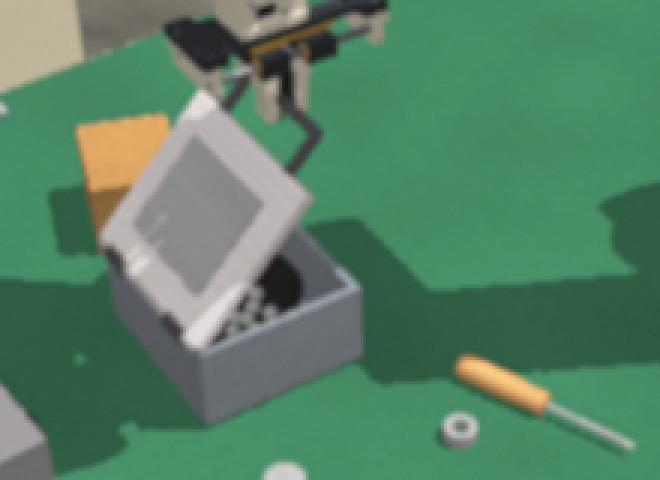

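The hood is at about 0.8 rad with the grip sound and clear. A radial preload is building up, with the path about 3–4 mm too tight. I'll widen the radius with angle and carry on to 1.17, then come back to 0.87.

```bash
cat >> h.py <<'E'
def bar(th): return hinge+(225+4.4*th)*(-np.cos(th)*d+np.sin(th)*np.array([0,0,1]))
E
python3 - <<'E'
from h import *
for th in (.8,.9,1.0,1.06,1.12,1.17):
    s,f=go(th,50)
    if np.linalg.norm(f)>35 or s["width"]<8: print("STOP"); break
bot.pause(.6); go(th,50)
cv2.imwrite("pics/up2.png",bot.camera("scene")[60:260,180:400,::-1].repeat(3,0).repeat(3,1))
E
```

```text
0.80 est 0.807 r 228.5 [-0.3 -1.5 -2.8] 11.1 25.0 20.3
0.90 est 0.901 r 229.2 [-4.3 -2.8  1.2] 11.0 25.0 20.91
1.00 est 1.001 r 229.8 [-5.9 -2.7  4.1] 11.3 25.0 21.52
1.06 est 1.062 r 229.9 [-3.4 -3.3  4.4] 11.2 25.0 21.94
1.12 est 1.121 r 229.8 [-1.5 -5.7  2.6] 11.0 25.0 22.37
1.17 est 1.170 r 230.0 [-1.9 -6.3  0.5] 11.1 25.0 22.75
1.17 est 1.168 r 230.0 [-1.1 -6.   1.5] 11.3 25.0 23.6
```

View pics/up2.png

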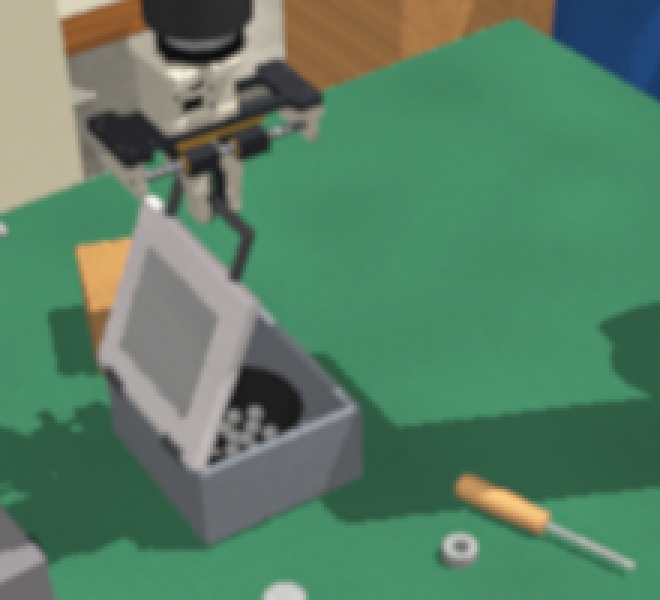

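The hood is past balance at an estimated 1.17, with its visible front corners at crop px (256,303) and (150,200), and the grip is firm. I'll check that angle against the corners and then lower to 0.87.

```bash
python3 - <<'E'
from h import *
c=bot.get_calibration("scene"); V=c["view"]; lat=np.array([-d[1],d[0],0]); up=np.array([0,0,1.])
for th in (1.07,1.12,1.17,1.22):
    o=[]
    for y in (100,-100):
        n=np.sin(th)*d+np.cos(th)*up
        P=hinge+180*(-np.cos(th)*d+np.sin(th)*up)+7*n+y*lat
        x=V[:3,:3]@P+V[:3,3]; o+=[(c["cx"]-c["fx"]*x[0]/x[2]-180)*3,(c["cy"]+c["fy"]*x[1]/x[2]-60)*3]
    print(th,np.round(o))
for th in (1.1,1.0,.93,.87): s,f=go(th,40)
bot.pause(1); s,f=go(.87,40); print(s["qvel"].round(4))
cv2.imwrite("pics/end.png",bot.camera("scene")[60:260,180:400,::-1].repeat(3,0).repeat(3,1))
E
```

```text
1.07 [262. 303. 154. 196.]
1.12 [253. 303. 146. 196.]
1.17 [245. 303. 138. 195.]
1.22 [236. 303. 129. 195.]
1.10 est 1.099 r 229.8 [-0.3 -6.   0.9] 11.4 25.0 24.2
1.00 est 0.997 r 229.4 [-1.  -5.4  1.2] 11.1 25.0 24.93
0.93 est 0.925 r 229.0 [ 0.4 -4.5  0.6] 10.9 25.0 25.48
0.87 est 0.868 r 228.7 [-0.6 -2.7 -0.6] 10.9 25.0 25.97
0.87 est 0.870 r 228.7 [ 1.7  1.3 -1.4] 11.2 25.0 27.22
[ 0.0005  0.0007  0.0004  0.0005 -0.0032 -0.0011]
```

View pics/end.png

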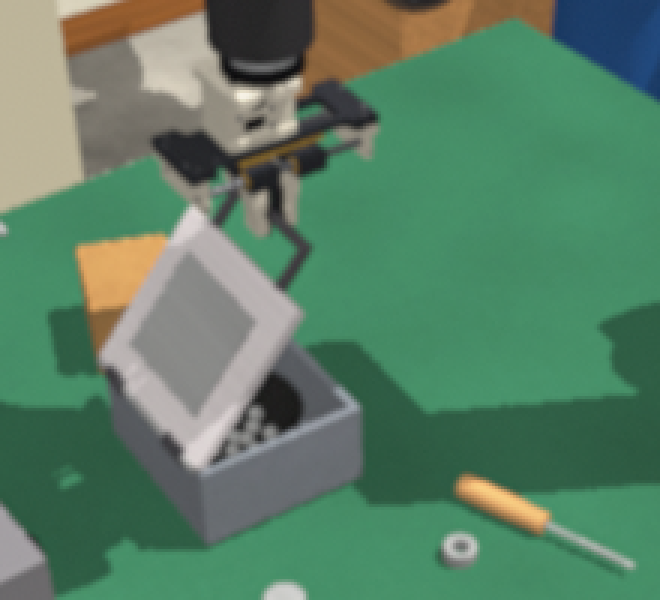

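The corners suggest about 1.10 and the kinematics say 1.17, both above 1.07. I'll check the same bias at the present angle, using front corners at crop px (302,315) and (192,208), and use the hinge-end corner (101,358) as a reference. I'll also make one more slightly larger raise to 1.20 for margin before settling.

```bash
python3 - <<'E'
from h import *
c=bot.get_calibration("scene"); V=c["view"]; lat=np.array([-d[1],d[0],0]); up=np.array([0,0,1.])
for th in (.77,.82,.87,.92):
    o=[]
    for r,y in ((180,100),(180,-100),(0,-100)):
        n=np.sin(th)*d+np.cos(th)*up
        P=hinge+r*(-np.cos(th)*d+np.sin(th)*up)+7*n+y*lat
        x=V[:3,:3]@P+V[:3,3]; o+=[(c["cx"]-c["fx"]*x[0]/x[2]-180)*3,(c["cy"]+c["fy"]*x[1]/x[2]-60)*3]
    print(th,np.round(o))
for th in (.95,1.05,1.13,1.2): s,f=go(th,50)
bot.pause(.6)
for th in (1.1,1.0,.93,.88): s,f=go(th,40)
bot.pause(1); s,f=go(.88,40); print(s["qvel"].round(4))
E
```

```text
0.77 [305. 314. 197. 209.  94. 355.]
0.82 [299. 311. 191. 206.  94. 356.]
0.87 [292. 309. 184. 204.  94. 356.]
0.92 [285. 307. 177. 201.  93. 356.]
0.95 est 0.949 r 228.9 [ 0.9  2.7 -4.4] 10.8 25.0 27.78
1.05 est 1.050 r 229.6 [ 1.1  2.6 -3. ] 11.0 25.0 28.39
1.13 est 1.132 r 230.2 [0.1 4.6 0.1] 10.9 25.0 28.91
1.20 est 1.202 r 230.5 [-0.8  2.7  2. ] 11.4 25.0 29.38
1.10 est 1.102 r 230.2 [-1.5  3.5  5.4] 11.4 25.0 30.71
1.00 est 1.001 r 229.4 [-1.6  3.6  4.8] 11.0 25.0 31.43
0.93 est 0.930 r 228.9 [-1.7  1.4  2.4] 10.9 25.0 31.98
0.88 est 0.880 r 228.6 [ 1.4  1.9 -0. ] 11.2 25.0 32.42
0.88 est 0.880 r 228.7 [ 3.6  1.3 -4.8] 11.0 25.0 33.67
[-0.0007  0.0003  0.0001 -0.0018 -0.0009  0.0005]
```

The hinge-end corner carries the same +8 px image bias as the front corners, so the kinematic angle (0.88) is right. Handing in.

```bash
python3 -c "
from plant import bot
print(bot.close_job())"
```

```text
the job is handed in; nothing more can be done
None
```

I pressed the brake pedal to its stop and it came back up, raised the hood to about 1.2 rad (11° past balance), brought it back, and handed the job in with the gripper still holding it at about 0.88 rad (7° below balance); the hand-in call returned no verdict.

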